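# Fit a spool on the coil winder

### The job

Take the large spool out of the wooden rack and fit it upright on the coil winder: press it down only lightly in the round socket and turn it until its square tang drops into the drive and it sits fully home. Then throw the winder's clamp lever all the way over to its far side and let go, leaving the small spool and the other things where they are.

Things in the scene. Friction and masses are not known exactly. Their poses are not given: they have to be found in the camera images.
- spool: Large empty spool, white plastic, 100-210 g: two flanges 64 mm wide, 4 mm thick (0-4 and 34-38 mm above the origin), 32 mm barrel, on top a square knob 24 x 24 mm from 38 to 74 mm. A square tang sticks 22 mm down. Origin: centre of the lower flange's underside; z up the spool, x and y square to the knob's faces. Starts upright, tang in a well of the rack, flange on the rack's top (40 mm up).
- spool_grip (a point): The point on the spool's axis, 62 mm above its origin, in the middle of the square knob's upper part: where to grip it.
- tang_end (a point): Centre of the lower end of the steel square tang that sticks down from the spool's lower flange: 16 x 16 mm, 22 mm long, its faces parallel to those of the knob. It fits the drive at any of the four quarter turns.
- small_spool: A smaller white spool, flanges 44 mm in diameter, round 16 mm grip, 52 mm tall, in the rack's other well; not to be used or moved. Origin: centre of the underside of its lower flange.
- rack: Fixed wooden rack 90 x 220 x 40 mm with two round wells, 29 mm wide and 30 mm deep, at 60 mm either side of its centre along its y axis. Origin: centre of its underside. Either spool may be in either well.
- winder: The coil winder, a fixed grey box 160 x 260 x 70 mm. Origin: centre of its underside; z up. On its top, 65 mm from the centre along its +y, stands the round steel turret (64 mm wide, 24 mm tall) with the socket; 65 mm along its -y stands the clamp lever.
- socket (a point): Centre of the socket's mouth on the flat top of the turret, 94 mm above the table: a round pilot bore 25 mm wide, 8 mm deep, that centres the tang at any angle. At a wrong angle the tang stops on the bore's floor, with the spool's origin 14 mm above the mouth. More than 40 N between spool and winder, down or sideways, counts as damage; 3 to 8 N of pressure is enough.
- drive_face (a point): Centre of the floor of the pilot bore, 8 mm below the mouth: top of the drive, a square hole 18 x 18 mm and 16 mm deep. Its angle differs each time, is not measured, is unrelated to the winder's direction: find it by feel. A brake holds it against up to 0.25 N m. Within about 0.13 rad of the right angle the tang drops in until the spool's lower flange is flush on the turret.
- clamp (a joint): The clamp lever's angle in rad: about 0 when open (leaning to the winder's -x side), 1.0 when thrown fully over to the winder's +x side; it turns about an axis along the winder's y, stays where it is left and needs only a few newtons.
- clamp_tip (a point): The free end of the clamp lever.
- ring_core: Bystander: grey ferrite ring core, 70 mm in diameter, 22 mm tall, 36 mm hole, lying on the table; origin at the centre of its underside.
- multimeter: Bystander: hand multimeter lying on the table, 160 x 80 x 48 mm; origin at the centre of its underside.
- screwdriver: Bystander: screwdriver 170 mm long lying on the table.
Not all that is in view belongs to the job. What is shaped like the spool but green or orange is not meant.

How it is judged:
On the way, in this order (a step that is already met when the one before it is completed fails the run):
1. the large spool sits fully home in the drive, upright, with the clamp lever still open (z of spool in the frame of socket below 0.003 m and horizontal distance between spool and socket below 0.005 m and angle between spool's own z axis and vertical below 0.06 rad and value of joint clamp below 0.5 rad), for 0.2 s.
2. the clamp lever is thrown over (value of joint clamp above 0.85 rad), for 0.1 s.
At the end, for the whole second after the job is handed in: The large spool's lower flange lies on the turret (within 3 mm), centred within 5 mm, upright within 0.06 rad and at rest, and the clamp lever stands beyond 0.85 rad; the small spool is still in its well, within 20 mm of its start (z of spool in the frame of socket between -0.003 and 0.003 m and horizontal distance between spool and socket below 0.005 m and angle between spool's own z axis and vertical below 0.06 rad and linear speed of spool below 0.01 m/s and value of joint clamp above 0.85 rad and distance of small_spool from where it was at the start of the episode below 0.02 m); the robot touches nothing.
It fails at once if the spool is forced against the winder with more than 40 N (contact force between spool and winder above 40 N).
It fails at once if a bystander (small spool, ring core, multimeter or screwdriver) is moved by more than 20 mm (distance of any of small_spool, ring_core, multimeter, screwdriver from where it was at the start of the episode above 0.02 m).
It also fails if it takes over 72 s, if anything falls off the work surface, if the arm or the gripper's body presses on something with over 40 N, if the wrist force passes 120 N, or if a joint passes its speed limit or range.

### The arm

A 6-joint arm with a two-finger parallel gripper is mounted at the origin on the work surface. World frame = base frame: x ahead of the robot, y to its left, z up, the work surface at z = 0. Lengths are in m, angles in rad, forces in N, time in s.
With the tool pointing down it reaches from about 0.35 to 0.8 m from the base axis. Payload 7.3 kg.
Tool frame: the origin (TCP) lies on the centre line of the jaws, within the pads' length; the fingertips stand 8 mm ahead of it and the grasp point (between the pads) lies 11 mm behind it (nose_length is the z of the fingertips in the tool frame, in m); z points along the fingers, y is the direction in which the jaws open and shut (so a half turn about z gives the same grasp; the last joint's range is limited). The gripper opens to 85 mm and grips with 20 to 120 N. Pads are 22 mm wide; open, the fingers measure 114 mm over their backs; the gripper's body (76 mm by 85 mm) begins 54 mm behind the grasp point. The pads swing forward as they close: fully open they stand 13 mm farther back than shut.
Start: joints at [-1.302, 0.342, 1.524, -0, 1.275, -0.146], TCP at [0.212, -0.48, 0.239] pointing down, gripper open.
Joint ranges: [-2.53, 2.53], [-0.77, 2.02], [0.04, 2.7], [-1, 4.14], [0.28, 2.66], [-3.11, 3.11]. Speed limits (rad/s): [2.57, 2.57, 3.14, 3.14, 3.14, 3.14].

### API

Orientations are given as a unit quaternion [w, x, y, z].
In Python, from workcell import get_obs, grab_frame, hand_in, find_in, place_of, nose_length gives the robot as it stands.
- The arm moves only by the tool carry_out, never from a script. Its argument "increments" is a list of rows, each a list of 4 numbers: the shift along the tool's x, y, z in m, then the turn about the tool's z in rad. A call has 1 to 10 rows; each row shifts and turns the pose as measured when the row begins, along the tool's axes as they then stand; what a row does not reach is not made up. A row lasts 1/10 s, in which the tool goes at most 50 mm and 8.59 degrees, less where a joint would pass 70% of its speed; a pose out of reach is approached as far as the arm can. A call is refused whole if a number of a shift passes 0.05 or a number of a turn 0.15, either way. A call with a gripper value outside its range is refused whole. "jaw" is the closure in counts, from 0 (fully open) to 255 (shut), set as the call begins (left out, the last holds). The fingers move at their own pace and stop on an object; "squeeze" is the grip in N (left out, the last holds). Time passes only in rows, so rows that do not move let the fingers close. It gives the time, the measured TCP pose, the force and the opening at its end, in the units of the state.
- get_obs(): the state, without advancing time (a new reading comes with each control period).
- grab_frame(name): name is "scene" or "top" or "wrist"; returns a dict with "pixels" (420x560x3 uint8, red, green, blue), "fx", "fy", "cx", "cy" (pixels), "R" (3x3) and "t" (3): a world point X has camera coordinates R X + t. Camera axes: x right, y down, z forward; pixel columns grow to the right and rows downward; lengths in m; the calibration is good to about 2 mm. A picture is of the moment at which its call begins. There is no depth.
- hand_in(): hands the job in, once; it reports no verdict.
Trained networks look in a picture, given as the dict that the camera call returned (one of the last four; its "shot" number tells which), for a name from the list of things; names that differ only in an ending like _2 or _b are one class to them, and where a whole thing is asked for, a point or a joint stands for the part that bears it (a point fixed in the world has none). Each returns a list of dicts, best first, with "p" (0 to 1); they miss things now and then, are a little off and sometimes report something else, mostly with a low value. They report only what shows in the picture. A call takes as long as a camera call. They do not tell look-alikes from the thing itself.
- find_in(picture, query): "position" ([x, y, z] in m, in world coordinates, good to about 4 mm: the middle of the surface that is visible of it).
- place_of(picture, query): "position" ([x, y, z] in m, in world coordinates, good to about 4 mm: a listed point, or the origin of a listed thing).
The state is a dict: "clock": time; "joint_positions": joint angles; "joint_vel": joint speeds; "effort": joint torques, N m; "tool_pos": TCP position; "tool_rot": TCP orientation; "force": force on the tool from outside, world axes, zero at the start; "torque": the same for the moment, N m; "opening": opening from 0.0 (shut) to 1.0 (fully open).
Only numpy, scipy, OpenCV 4.12 (cv2) and the standard library are available. Lean on these libraries where they do the work, as an engineer would, in place of code of your own. Each camera call takes 0.05 s, during which the arm holds its last target.

## Working session

There is one attempt and no reset: what is moved stays moved. The work goes in short steps, Python scripts to look and compute and a tool call to move; the robot and the scene stay as the last step left them, time stands still between calls to the robot, and variables do not carry over. Pictures are saved under pics/ and viewed, and the job is handed in when it is done.

Besides the shell and the picture viewer there is one more tool, called after "Call:" as name(argument=value, ...) on one line, values as JSON. carry_out: Moves the arm, as the interface text tells. Its arguments: {"type":"object","properties":{"increments":{"type":"array"},"jaw":{"type":"number"},"squeeze":{"type":"number"}},"required":["increments"]}

```bash
mkdir -p pics; ls; cat > h.py <<'E'
import numpy as np, cv2
from workcell import *
def save(f,n): cv2.imwrite('pics/'+n+'.png',cv2.cvtColor(f["pixels"],cv2.COLOR_RGB2BGR))
def proj(f,X):
    c=np.array(f["R"])@np.array(X)+np.array(f["t"]); return np.round([f["fx"]*c[0]/c[2]+f["cx"],f["fy"]*c[1]/c[2]+f["cy"]],1)
E
python3 - <<'E'
from h import *
o=get_obs(); print(o, nose_length)
for n in ["scene","top"]:
    f=grab_frame(n); save(f,n+"0")
    for q in ["spool","spool_grip","small_spool","rack","winder","socket","clamp_tip","ring_core","multimeter","screwdriver"]:
        for r in place_of(f,q)[:3]: print(n,q,r,proj(f,r["position"]))
E
```

```text
pics
{'clock': 0.0, 'joint_positions': array([-1.30197737e+00,  3.42683859e-01,  1.52499910e+00,  1.40502985e-05,
        1.27543336e+00, -1.45991030e-01]), 'joint_vel': array([-0.00224534, -0.00014193,  0.00070743,  0.00125517, -0.00032752,
        0.00214188]), 'effort': array([-5.24554398e-04, -4.33679688e+01, -2.46011299e+01, -2.77488170e-04,
        8.04874522e-03, -2.42618461e-05]), 'tool_pos': array([ 0.21150703, -0.48008307,  0.23865239]), 'tool_rot': array([-7.60810703e-04,  9.78568714e-01,  2.05919136e-01, -4.00511632e-05]), 'force': array([0.71486926, 0.66405481, 0.68097212]), 'torque': array([-0.01771954, -0.00431547, -0.02463776]), 'opening': 0.9994980375330255} 0.008
scene spool {'position': [0.5289, 0.2842, 0.039], 'p': 0.79} [404.5 198.4]
scene spool {'position': [0.4176, 0.228, 0.0224], 'p': 0.7} [373.1 169.5]
scene spool {'position': [0.6422, 0.3158, 0.0234], 'p': 0.62} [426.5 238.6]
scene spool_grip {'position': [0.6401, 0.3173, 0.0826], 'p': 0.85} [433.4 226.2]
scene spool_grip {'position': [0.5314, 0.285, 0.0991], 'p': 0.81} [410.5 186.1]
scene spool_grip {'posit
[... 1801 characters left out ...]
 winder {'position': [0.5183, -0.1451, -0.0019], 'p': 0.93} [319.  230.5]
top socket {'position': [0.5187, -0.076, 0.0943], 'p': 0.64} [295.8 227.8]
top socket {'position': [0.5332, 0.1687, 0.0408], 'p': 0.52} [206.7 222.2]
top clamp_tip {'position': [0.4818, -0.2097, 0.1593], 'p': 0.49} [350.1 242. ]
top clamp_tip {'position': [0.5196, -0.1446, 0.0005], 'p': 0.27} [318.9 229.9]
top ring_core {'position': [0.7649, -0.1341, -0.0001], 'p': 0.92} [316.  145.6]
top ring_core {'position': [0.5329, 0.2821, 0.0388], 'p': 0.51} [165.7 221.6]
top multimeter {'position': [0.7425, 0.1295, 0.0014], 'p': 0.59} [225.1 151.3]
top screwdriver {'position': [0.5476, -0.4275, -0.0013], 'p': 0.69} [417.7 222. ]
```

View pics/scene0.png

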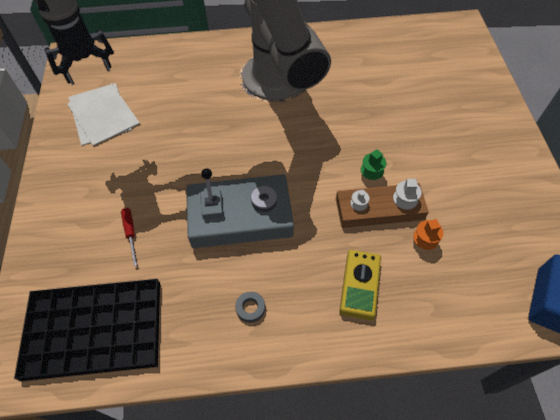

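View pics/top0.png

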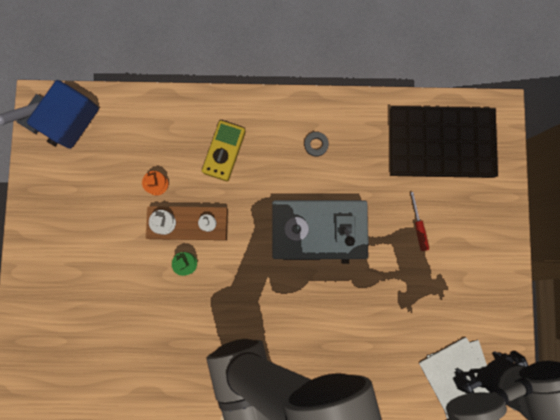

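```bash
python3 - <<'E'
import cv2
a=cv2.imread('pics/top0.png')[160:290,130:240]; b=cv2.imread('pics/scene0.png')[130:260,330:460]
a=cv2.resize(a,None,fx=4,fy=4,interpolation=2); b=cv2.resize(b[:, :85],None,fx=4,fy=4,interpolation=2)
cv2.imwrite('pics/crop0.png',cv2.hconcat([a,b]))
E
```

```text
(no output)
```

View pics/crop0.png

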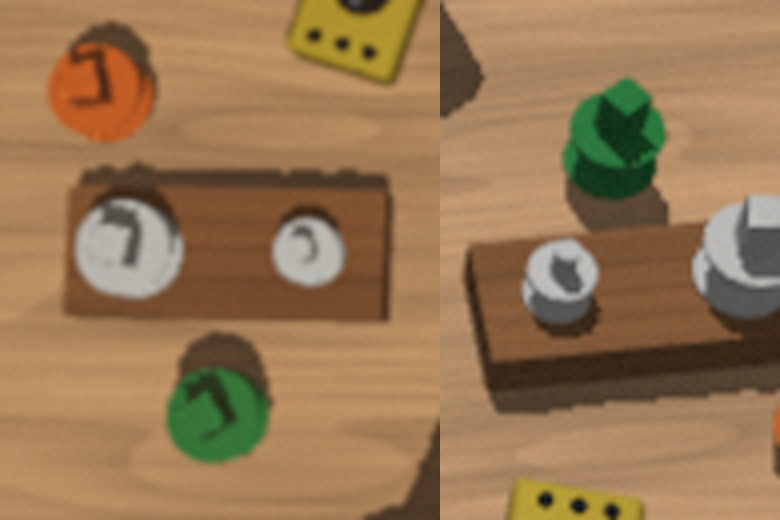

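Candidates (top view): large white spool in the rack (165,221), small white spool (207,223), green look-alike (184,263) and orange look-alike (155,183). The target is the large white one at about (0.531, 0.284), confirmed in the crop.

Call:
carry_out(increments=[[0.044, -0.0245, 0, 0], [0.044, -0.0245, 0, 0], [0.044, -0.0245, 0, 0], [0.044, -0.0245, 0, 0], [0.044, -0.0245, 0, 0], [0.044, -0.0245, 0, 0], [0.044, -0.0245, 0, 0], [0.044, -0.0245, 0, 0], [0.044, -0.0245, 0, 0], [0.044, -0.0245, 0, 0]], jaw=0)

```text
clock: 2.1
tool_pos: [0.5148, -0.0842, 0.2392]
tool_rot: [0.003, 0.98, 0.2, 0.001]
force: [1.2, -0.3, 0.8]
opening: 1.002
```

```bash
cat >> h.py <<'E'
from scipy.spatial.transform import Rotation as Ro
def st():
    o=get_obs(); q=o["tool_rot"]; R=Ro.from_quat([q[1],q[2],q[3],q[0]]).as_matrix(); return o,R
def to(P):
    o,R=st(); print("clk",round(o["clock"],2),"tool delta",np.round(R.T@(np.array(P)-o["tool_pos"]),4),"pos",np.round(o["tool_pos"],4),"yaw",round(np.arctan2(R[1,0],R[0,0]),4),"tilt",np.round(R[:,2],3),"j6",round(o["joint_positions"][5],3),"F",np.round(o["force"],2),"T",np.round(o["torque"],3),"op",round(o["opening"],3))
E
python3 -c "
from h import *
to([0.531,0.24,0.22])"
```

```text
clk 2.1 tool delta [ 0.1419 -0.292   0.0177] pos [ 0.5148 -0.0842  0.2392] yaw 0.4024 tilt [ 0.003 -0.005 -1.   ] j6 0.863 F [ 1.17 -0.28  0.83] T [-0.042 -0.023  0.032] op 1.002
```

```bash
python3 -c "
from h import *
f=grab_frame('wrist'); save(f,'w1')
for q in ['socket','clamp_tip','winder']:
    for r in place_of(f,q)[:2]: print(q,r,proj(f,r['position']))
"
```

```text
socket {'position': [0.5169, -0.0747, 0.0909], 'p': 0.89} [272.1 189.2]
winder {'position': [0.5189, -0.1406, 0.0013], 'p': 0.89} [320.8 193. ]
```

View pics/w1.png

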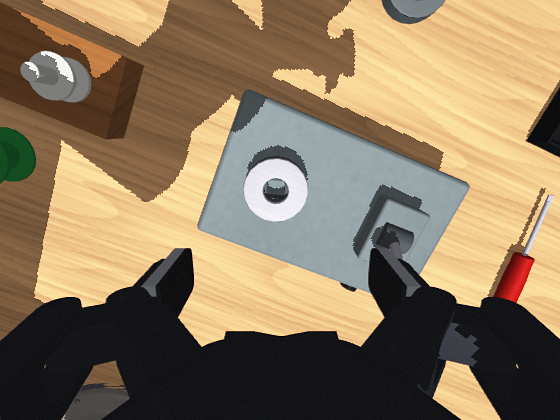

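Call:
carry_out(increments=[[0.018, -0.0365, 0, 0], [0.018, -0.0365, 0, 0], [0.018, -0.0365, 0, 0], [0.018, -0.0365, 0, 0], [0.018, -0.0365, 0, 0], [0.018, -0.0365, 0, 0], [0.018, -0.0365, 0, 0], [0.016, -0.0365, 0, 0], [0, 0, 0, 0]])

```text
clock: 3.2
tool_pos: [0.5322, 0.2335, 0.2368]
tool_rot: [0.005, 0.982, 0.189, 0.0]
force: [0.2, 0.2, -0.9]
opening: 1.001
```

```bash
python3 -c "
from h import *
f=grab_frame('wrist'); save(f,'w2')
for q in ['spool','spool_grip','small_spool']:
    for r in place_of(f,q)[:2]: print(q,r,proj(f,r['position']))
to([0.531,0.284,0.22])"
```

```text
spool {'position': [0.5338, 0.2847, 0.0397], 'p': 0.78} [238.  167.1]
spool {'position': [0.64, 0.3152, 0.0235], 'p': 0.7} [246.3  64.3]
spool_grip {'position': [0.6402, 0.3158, 0.0852], 'p': 0.69} [238.5  49.6]
spool_grip {'position': [0.4232, 0.2238, 0.0855], 'p': 0.68} [251.  287.3]
small_spool {'position': [0.5342, 0.1658, 0.0399], 'p': 0.81} [333.6 204.2]
clk 3.4 tool delta [ 0.0186 -0.0516  0.0165] pos [0.5326 0.2293 0.2371] yaw 0.3756 tilt [ 0.002 -0.011 -1.   ] j6 1.478 F [ 0.03 -0.39  0.01] T [0.008 0.006 0.037] op 0.999
```

View pics/w2.png

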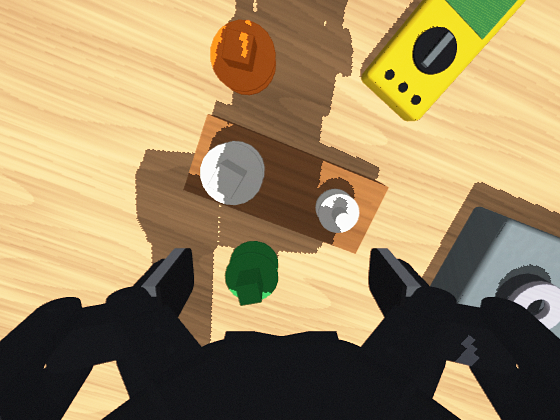

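```bash
python3 - <<'E'
from h import *
f=grab_frame('wrist'); save(f,'w3')
a=cv2.imread('pics/w3.png')[130:215,190:280]; a=cv2.convertScaleAbs(a,alpha=1.2)
cv2.imwrite('pics/c3.png',cv2.resize(a,None,fx=7,fy=7,interpolation=cv2.INTER_NEAREST))
for q in ['spool','spool_grip']:
    for r in place_of(f,q)[:3]: print(q,r,proj(f,r['position']))
E
```

```text
spool {'position': [0.6389, 0.318, 0.0211], 'p': 0.82} [239.2  63.6]
spool {'position': [0.4206, 0.2278, 0.0178], 'p': 0.81} [249.  259.6]
spool {'position': [0.5338, 0.2836, 0.0395], 'p': 0.64} [235.  166.5]
spool_grip {'position': [0.6408, 0.3095, 0.0845], 'p': 0.94} [240.   50.6]
spool_grip {'position': [0.5309, 0.2837, 0.1007], 'p': 0.87} [224.6 178.1]
spool_grip {'position': [0.4219, 0.2252, 0.0867], 'p': 0.8} [245.8 287.4]
```

View pics/c3.png

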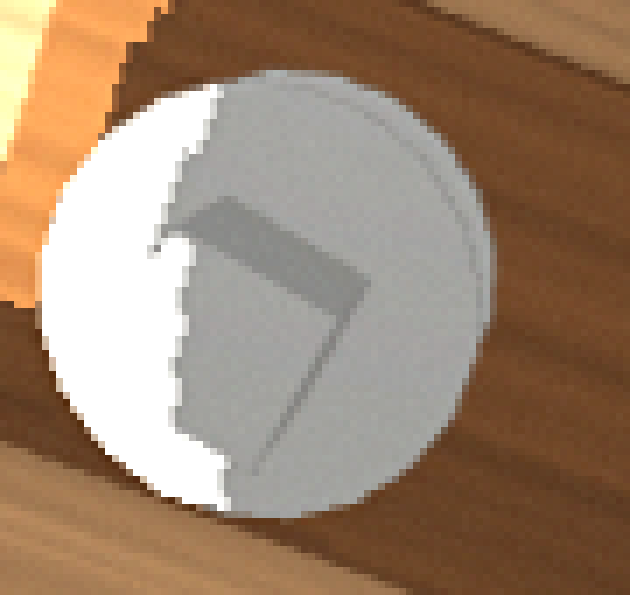

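```bash
cat >> h.py <<'E'
def unproj(f,uv,z):
    R=np.array(f["R"]);t=np.array(f["t"]);c=-R.T@t
    d=R.T@np.array([(uv[0]-f["cx"])/f["fx"],(uv[1]-f["cy"])/f["fy"],1]); return c+d*(z-c[2])/d[2]
E
python3 - <<'E'
from h import *
f=grab_frame('wrist'); save(f,'w4')
P=[unproj(f,(190+u/7,130+v/7),z) for u,v,z in [(338,318,.114),(253,470,.114),(196,240,.114),(368,278,.078),(225,198,.078)]]
for p in P: print(np.round(p,4))
for a,b in [(0,1),(0,2),(3,4)]:
    d=P[b]-P[a]; print(np.linalg.norm(d),np.degrees(np.arctan2(d[1],d[0])))
# flange circle top at z .078: extremes: left 37, right 492(ambig), bottom 517, top 68
print(unproj(f,(190+265/7,130+293/7),.078))
to([.531,.284,.12])
E
```

```text
[0.5408 0.2723 0.114 ]
[0.5181 0.2759 0.114 ]
[0.5436 0.2921 0.114 ]
[0.5405 0.2725 0.078 ]
[0.5438 0.2953 0.078 ]
0.02297794408334195 170.90035370887426
0.02001392987934226 81.90443194318881
0.022964097904195083 81.63922868829644
[0.53303369 0.2855943  0.078     ]
clk 3.6 tool delta [ 0.0185 -0.0521  0.1167] pos [0.5326 0.2299 0.2372] yaw 0.3757 tilt [ 0.002 -0.01  -1.   ] j6 1.479 F [ 0.57 -0.48 -0.57] T [-0.002 -0.033  0.075] op 0.998
```

Call:
carry_out(increments=[[0, 0, 0, -0.14], [0, 0, 0, -0.14], [0, 0, 0, -0.14], [0, 0, 0, -0.14], [0, 0, 0, -0.14], [0, 0, 0, -0.14], [0, 0, 0, -0.14], [0, 0, 0, -0.07], [0, 0, 0, 0]])

```text
clock: 4.5
tool_pos: [0.5338, 0.2232, 0.2384]
tool_rot: [0.005, 0.745, 0.667, -0.002]
force: [-0.7, -0.8, -0.6]
opening: 0.999
```

```bash
python3 -c "
from h import *
to([0.5315,0.2855,0.16])"
```

```text
clk 4.5 tool delta [ 0.0625 -0.0095  0.0778] pos [0.5338 0.2232 0.2384] yaw 1.4595 tilt [ 0.003 -0.011 -1.   ] j6 0.383 F [-0.71 -0.83 -0.6 ] T [-0.054  0.031 -0.016] op 0.999
```

Call:
carry_out(increments=[[0.0156, -0.0024, 0.015, 0.03], [0.0156, -0.0024, 0.02, 0], [0.0156, -0.0024, 0.02, 0], [0.0156, -0.0024, 0.015, 0], [0, 0, 0.006, 0], [0, 0, 0, 0]])

```text
clock: 5.1
tool_pos: [0.535, 0.285, 0.1607]
tool_rot: [0.006, 0.761, 0.649, -0.001]
force: [-0.7, -1.0, -0.2]
opening: 1.003
```

```bash
python3 -c "
from h import *
f=grab_frame('wrist'); save(f,'w5')
for q in ['spool','spool_grip']:
    for r in place_of(f,q)[:3]: print(q,r,proj(f,r['position']))
to([0.5315,0.2855,0.095])"
```

```text
spool {'position': [0.5335, 0.284, 0.0409], 'p': 0.92} [278. 202.]
spool {'position': [0.6385, 0.317, 0.0201], 'p': 0.88} [384.4 144.7]
spool_grip {'position': [0.5293, 0.2864, 0.1008], 'p': 0.64} [271.5 222. ]
spool_grip {'position': [0.6398, 0.314, 0.0846], 'p': 0.6} [418.2 155. ]
clk 5.25 tool delta [ 0.0004 -0.0051  0.0674] pos [0.5358 0.2849 0.1624] yaw 1.4126 tilt [ 0.009 -0.009 -1.   ] j6 0.531 F [-0.56 -0.07 -0.21] T [ 0.009 -0.004  0.017] op 1.001
```

View pics/w5.png

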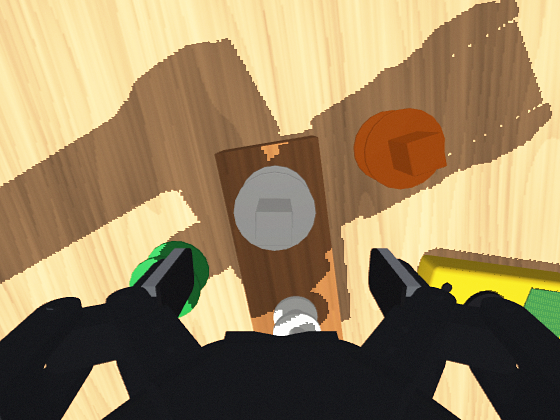

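Call:
carry_out(increments=[[0, -0.003, 0.012, 0], [0, -0.0025, 0.014, 0], [0, 0, 0.014, 0], [0, 0, 0.012, 0], [0, 0, 0.008, 0], [0, 0, 0.004, 0], [0, 0, 0, 0]])

```text
clock: 5.95
tool_pos: [0.5323, 0.2833, 0.0973]
tool_rot: [0.008, 0.762, 0.648, 0.003]
force: [0.3, 0.2, -0.8]
opening: 1.001
```

```bash
python3 -c "
from h import *
f=grab_frame('wrist'); save(f,'w6')
to([0.5315,0.2855,0.095])"
```

```text
clk 6.0 tool delta [ 0.0018 -0.0014  0.0026] pos [0.5325 0.2835 0.0976] yaw 1.409 tilt [ 0.016 -0.007 -1.   ] j6 0.538 F [-1.21 -0.32  0.16] T [ 0.029  0.02  -0.002] op 1.001
```

View pics/w6.png

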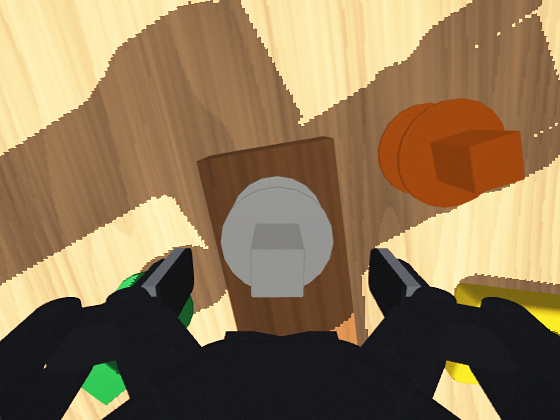

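Call:
carry_out(increments=[[0.0015, -0.0014, 0.002, 0], [0, 0, 0, 0], [0, 0, 0, 0], [0, 0, 0, 0], [0, 0, 0, 0], [0, 0, 0, 0], [0, 0, 0, 0], [0, 0, 0, 0], [0, 0, 0, 0], [0, 0, 0, 0]], jaw=255, squeeze=45)

```text
clock: 7.0
tool_pos: [0.5324, 0.2859, 0.0974]
tool_rot: [0.008, 0.762, 0.648, 0.005]
force: [-0.2, -0.2, 1.2]
opening: 0.27
```

```bash
python3 -c "
from h import *
f=grab_frame('wrist'); save(f,'w7')
to([0.5315,0.2855,0.095])"
```

```text
clk 7.05 tool delta [-0.0005 -0.0008  0.0024] pos [0.5324 0.2859 0.0974] yaw 1.4091 tilt [ 0.019 -0.006 -1.   ] j6 0.541 F [-0.25 -0.48  0.23] T [ 0.018 -0.014 -0.034] op 0.276
```

View pics/w7.png

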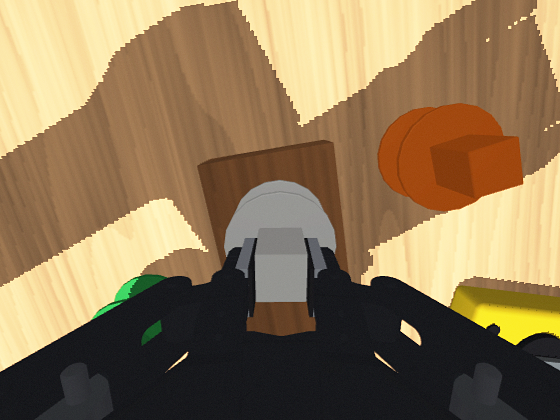

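Call:
carry_out(increments=[[0, 0, -0.006, 0], [0, 0, -0.01, 0], [0, 0, -0.014, 0], [0, 0, -0.016, 0], [0, 0, -0.016, 0], [0, 0, -0.016, 0], [0, 0, -0.016, 0], [0, 0, -0.014, 0], [0, 0, -0.008, 0], [0, 0, 0, 0]])

```text
clock: 8.05
tool_pos: [0.5293, 0.2863, 0.2229]
tool_rot: [0.008, 0.762, 0.648, 0.005]
force: [-0.0, 0.1, -0.8]
opening: 0.27
```

```bash
python3 -c "
from h import *
f=grab_frame('scene'); save(f,'s8')
to([0.518,-0.076,0.20])"
```

```text
clk 8.1 tool delta [-0.3592  0.0469  0.0242] pos [0.5291 0.2862 0.2222] yaw 1.4093 tilt [ 0.018 -0.006 -1.   ] j6 0.54 F [-0.27 -0.28 -1.9 ] T [-0.007  0.007 -0.015] op 0.268
```

View pics/s8.png

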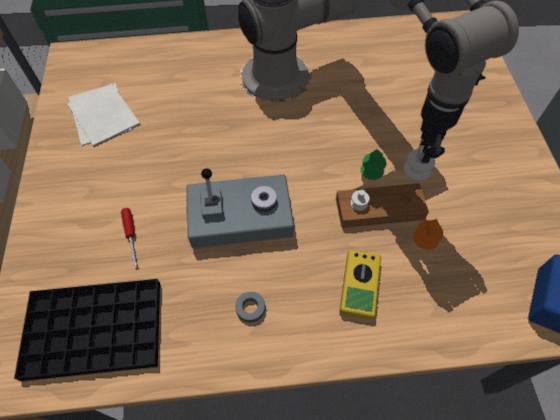

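Call:
carry_out(increments=[[-0.02, 0.003, 0, 0], [-0.036, 0.0047, 0, 0], [-0.036, 0.0047, 0, 0], [-0.036, 0.0047, 0, 0], [-0.036, 0.0047, 0, 0], [-0.036, 0.0047, 0, 0], [-0.036, 0.0047, 0, 0], [-0.036, 0.0047, 0, 0], [-0.036, 0.0047, 0, 0], [-0.02, 0.003, 0, 0]])

```text
clock: 9.1
tool_pos: [0.5146, -0.0536, 0.2151]
tool_rot: [0.003, 0.76, 0.65, -0.001]
force: [0.4, -0.4, -2.1]
opening: 0.268
```

```bash
python3 -c "
from h import *
to([0.518,-0.076,0.185])"
```

```text
clk 9.1 tool delta [-0.0214  0.0067  0.0303] pos [ 0.5146 -0.0536  0.2151] yaw 1.4161 tilt [ 0.004 -0.006 -1.   ] j6 -0.093 F [ 0.43 -0.41 -2.13] T [ 0.071 -0.016  0.026] op 0.268
```

Call:
carry_out(increments=[[-0.008, 0.0025, 0, 0], [-0.008, 0.0025, 0, 0], [-0.004, 0.001, 0.008, 0], [0, 0, 0.008, 0], [0, 0, 0.004, 0], [0, 0, 0, 0]])

```text
clock: 9.7
tool_pos: [0.5164, -0.0747, 0.1907]
tool_rot: [0.001, 0.76, 0.65, -0.002]
force: [0.5, 0.7, -1.4]
opening: 0.275
```

```bash
python3 -c "
from h import *
S=[]
for n in ['scene','top','wrist']:
    f=grab_frame(n); save(f,n+'9')
    for q in ['socket','spool','spool_grip','tang_end']:
        for r in place_of(f,q)[:2]: print(n,q,r,proj(f,r['position']))
to([0.518,-0.076,0.185])"
```

```text
scene socket {'position': [0.5151, -0.0779, 0.0924], 'p': 0.9} [264.  195.4]
scene socket {'position': [0.5181, -0.0801, 0.0828], 'p': 0.25} [263.4 198.6]
scene spool {'position': [0.413, 0.2293, 0.0182], 'p': 0.89} [373. 169.]
scene spool {'position': [0.514, -0.0773, 0.131], 'p': 0.8} [263.7 186.3]
scene spool_grip {'position': [0.5145, -0.0773, 0.1941], 'p': 0.96} [262.7 170.9]
scene spool_grip {'position': [0.641, 0.3173, 0.083], 'p': 0.93} [433.6 226.4]
scene tang_end {'position': [0.5155, -0.0781, 0.1099], 'p': 0.86} [263.7 191.7]
scene tang_end {'position': [0.64, 0.3121, -0.0023], 'p': 0.71} [422.2 242.7]
top socket {'position': [0.5154, -0.0727, 0.0966], 'p': 0.67} [294.6 229. ]
top spool {'position': [0.4207, 0.2209, 0.0228], 'p': 0.92} [187.4 262.8]
top spool {'position': [0.6411, 0.3157, 0.0211], 'p': 0.87} [157.2 183.7]
top spool_grip {'position': [0.6378, 0.3133, 0.0842], 'p': 0.82} [151.7 181.2]
top spool_grip {'position': [0.4222, 0.2242, 0.0825], 'p': 0.71} [181.5 262.5]
top tang_end {'position': [0.6427, 0.3132, -0.0011], 'p': 0.85} [160.2 184.4]
top tang_end {'position': [0.4189, 0.2238, -0.0034], 'p': 0.68} [188.3 263.3]
wrist spool {'position': [0.517, -0.078, 0.1328], 'p': 0.93} [281.2 226.4]
wrist spool_grip {'position': [0.5149, -0.075, 0.1956], 'p': 0.56} [276.5 264.3]
clk 10.45 tool delta [-0.0001  0.0012  0.0069] pos [ 0.5169 -0.0757  0.1919] yaw 1.414 tilt [ 0.    -0.004 -1.   ] j6 -0.131 F [ 0.09  0.11 -2.77] T [-0.037  0.023 -0.017] op 0.274
```

View pics/wrist9.png

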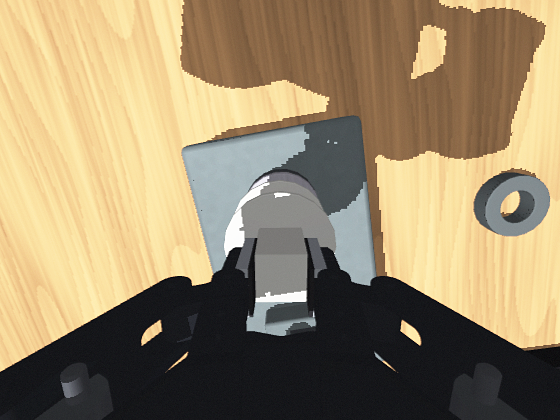

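```bash
python3 -c "
import cv2
a=cv2.imread('pics/scene9.png')[130:250,180:320]; b=cv2.imread('pics/scene0.png')[150:240,210:310]
cv2.imwrite('pics/c9.png',cv2.resize(a,None,fx=5,fy=5,interpolation=2))
cv2.imwrite('pics/c0b.png',cv2.resize(b,None,fx=6,fy=6,interpolation=2))"
```

```text
(no output)
```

View pics/c9.png

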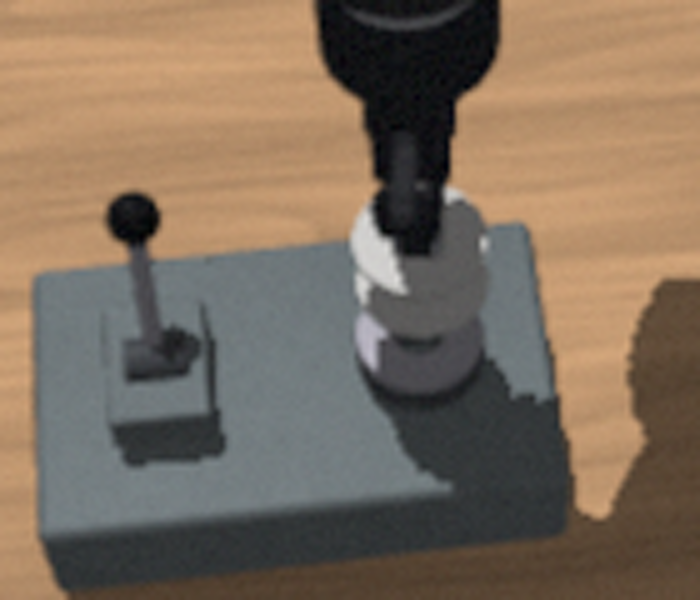

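```bash
python3 -c "
import cv2
a=cv2.imread('pics/scene9.png')[160:215,235:290]; b=cv2.imread('pics/scene0.png')[175:225,235:290];c=cv2.imread('pics/top0.png')[200:255,270:325]
for n,i in (('z9',a),('z0',b),('zt',c)): cv2.imwrite('pics/'+n+'.png',cv2.resize(i,None,fx=10,fy=10,interpolation=cv2.INTER_NEAREST))"
```

```text
(no output)
```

View pics/z9.png

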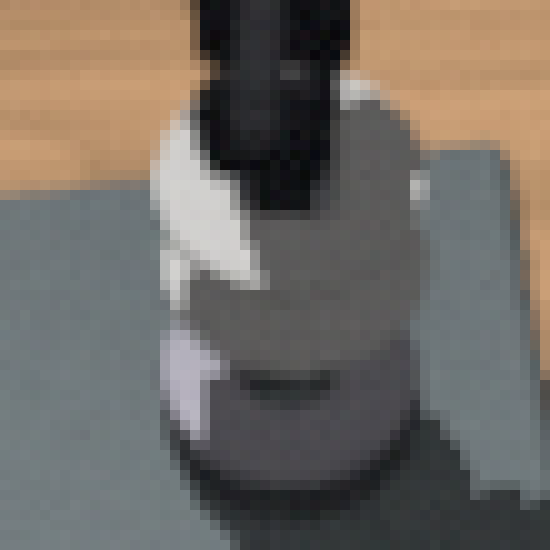

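View pics/z0.png

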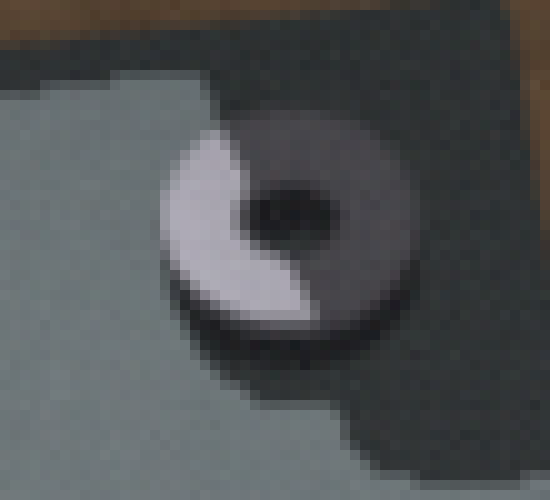

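View pics/zt.png

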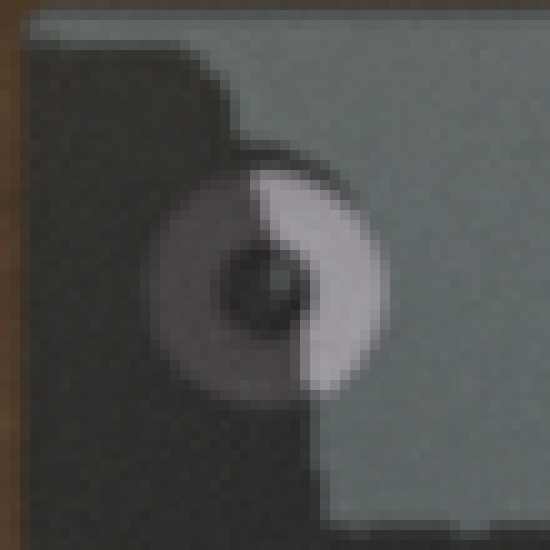

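```bash
python3 - <<'E'
from h import *
fs=grab_frame('scene'); ft=grab_frame('top'); fw=grab_frame('wrist')
print('scene',unproj(fs,(264.1-.5,197.1-.5),.094)); print('top',unproj(ft,(296.8-.5,228.8-.5),.094))
o,R=st()
# extrinsics cam<-tool
Rc=np.array(fw["R"])@R; tc=np.array(fw["R"])@o["tool_pos"]+np.array(fw["t"])
print(np.round(Rc,3),np.round(tc,4))
np.savez('ext.npz',Rc=Rc,tc=tc)
# w1 pose
q=[0.003,0.98,0.2,0.001]; yaw=.4024; p=np.array([.5148,-.0842,.2392])
z=np.array([.003,-.005,-1]);x=np.array([np.cos(yaw),np.sin(yaw),0]);x-=z*(x@z)/(z@z);x/=np.linalg.norm(x);z/=np.linalg.norm(z);y=np.cross(z,x)
R1=np.c_[x,y,z]; f1=dict(fw); f1["R"]=Rc@R1.T; f1["t"]=tc-f1["R"]@p
print('check proj',proj(f1,[0.5169,-0.0747,0.0909]),'expect 272.1 189.2')
im=cv2.imread('pics/w1.png'); g=im.astype(int).min(2)
m=np.zeros_like(g,np.uint8); m[150:225,240:312]=(g[150:225,240:312]>215)
import sys
cs,_=cv2.findContours(m,cv2.RETR_CCOMP,cv2.CHAIN_APPROX_NONE)
for c in cs:
    if len(c)>30: 
        e=cv2.fitEllipse(c); print(e,len(c),unproj(f1,e[0],.094))
cv2.imwrite('pics/z1.png',cv2.resize(im[145:230,235:317],None,fx=7,fy=7,interpolation=0))
E
```

```text
scene [ 0.51948039 -0.07925311  0.094     ]
top [ 0.51748968 -0.07727051  0.094     ]
[[ 0.     1.    -0.001]
 [-0.966 -0.    -0.258]
 [-0.258  0.001  0.966]] [1.000e-04 2.870e-02 1.466e-01]
check proj [271.7 189.3] expect 272.1 189.2
((275.2898254394531, 189.91473388671875), (60.86525344848633, 62.04653549194336), 93.9385757446289) 175 [ 0.51833098 -0.07802265  0.094     ]
((275.197998046875, 190.58840942382812), (27.18548011779785, 27.915538787841797), 84.6167221069336) 78 [ 0.51767606 -0.07820049  0.094     ]
```

View pics/z1.png

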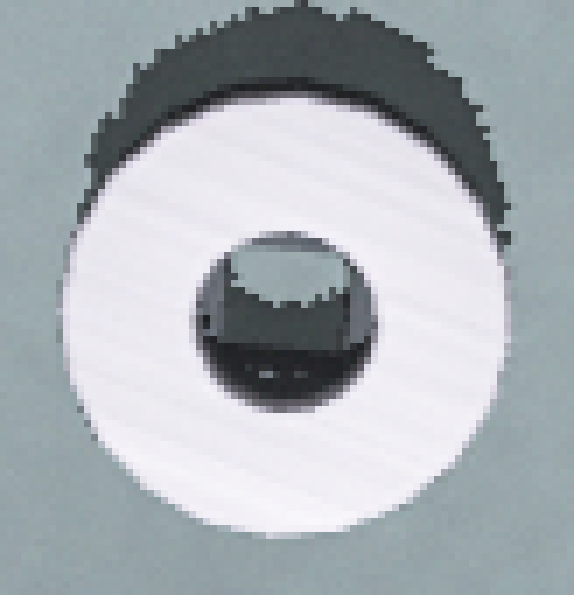

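```bash
python3 - <<'E'
import cv2
im=cv2.imread('pics/w7.png'); cv2.imwrite('pics/z7.png',cv2.resize(im[170:255,215:345],None,fx=6,fy=6,interpolation=0))
E
```

```text
(no output)
```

View pics/z7.png

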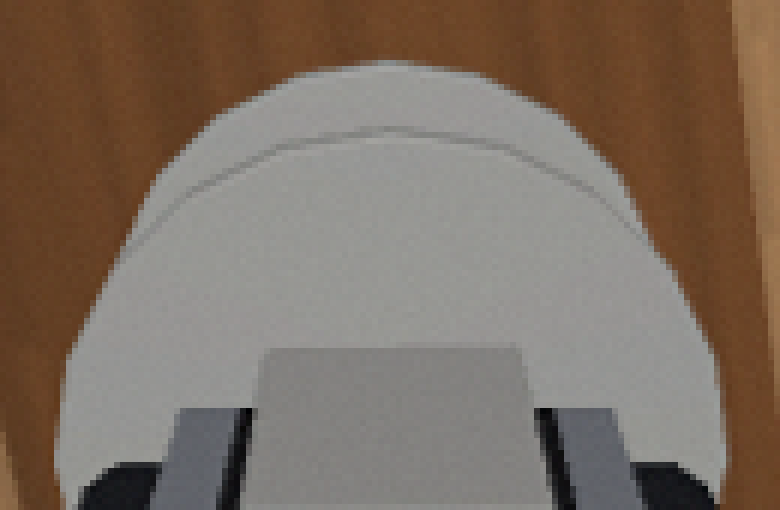

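```bash
python3 - <<'E'
from h import *
from scipy.optimize import least_squares
e=np.load('ext.npz');Rc,tc=e['Rc'],e['tc']
fw=grab_frame('wrist')
yaw=1.4091;p=np.array([.5324,.2859,.0974]);z=np.array([.019,-.006,-1]);z/=np.linalg.norm(z)
x=np.array([np.cos(yaw),np.sin(yaw),0]);x-=z*(x@z);x/=np.linalg.norm(x);y=np.cross(z,x);R=np.c_[x,y,z]
f=dict(fw);f["R"]=Rc@R.T;f["t"]=tc-f["R"]@p
def fit(pts,zz):
    P=np.array([unproj(f,(215+u/6-.5,170+v/6-.5),zz)[:2] for u,v in pts])
    for fr in (True,False):
        s=least_squares(lambda c:np.hypot(*(P-c[:2]).T)-(c[2] if fr else .032),[.53,.285,.032]); c=s.x
        d=R.T@(np.array([c[0],c[1],p[2]])-p); print(zz,fr,np.round(c,4),'tool off',np.round(d,4),'rms',np.sqrt(np.mean(s.fun**2)))
fit([(390,130),(285,148),(510,148),(185,195),(590,190),(125,255),(655,245),(65,360),(720,360)],.078)
fit([(390,62),(290,77),(485,77),(215,118),(560,118),(158,178),(622,178)],.044)
# knob far-edge corners at base
A=unproj(f,(215+262/6-.5,170+348/6-.5),.078+0.036);B=unproj(f,(215+520/6-.5,170+348/6-.5),.078);print(R.T@(A-p),R.T@(B-p))
to([.5182,-.078,.17])
E
```

```text
0.078 True [0.5323 0.2857 0.032 ] tool off [-0.0002 -0.     -0.    ] rms 9.88310104746329e-05
0.078 False [0.5323 0.2858 0.032 ] tool off [-0.0001 -0.     -0.    ] rms 9.923604115695904e-05
0.044 True [0.5326 0.2863 0.0316] tool off [0.0004 0.0001 0.    ] rms 0.00010797266698283798
0.044 False [0.5325 0.2857 0.032 ] tool off [-0.0001  0.0001  0.    ] rms 0.00013464155637643707
[ 0.024111   -0.00963486 -0.01686229] [0.01119517 0.0113726  0.01959605]
clk 10.65 tool delta [-0.002   0.0017  0.0218] pos [ 0.5169 -0.0757  0.1918] yaw 1.4139 tilt [ 0.    -0.004 -1.   ] j6 -0.131 F [ 0.36 -0.87 -2.59] T [-0.036 -0.015  0.008] op 0.273
```

```bash
python3 - <<'E'
import cv2
im=cv2.imread('pics/wrist9.png'); cv2.imwrite('pics/z9w.png',cv2.resize(im[160:255,215:345],None,fx=6,fy=6,interpolation=0))
E
```

```text
(no output)
```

View pics/z9w.png

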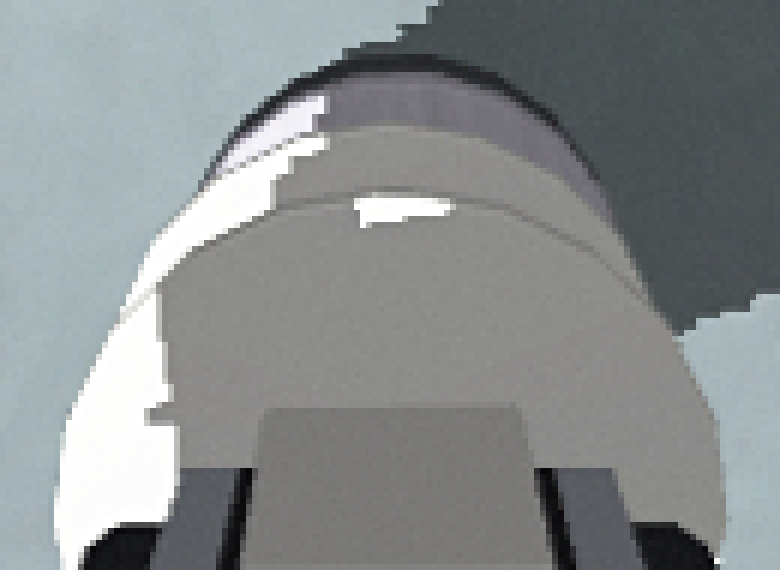

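```bash
python3 - <<'E'
from h import *
from scipy.optimize import least_squares
f=grab_frame('wrist'); o,R=st(); p=o["tool_pos"]
def fit(pts,zz,n):
    P=np.array([unproj(f,(215+u/6-.5,160+v/6-.5),zz)[:2] for u,v in pts])
    for fr in (True,False):
        s=least_squares(lambda c:np.hypot(*(P-c[:2]).T)-(c[2] if fr else .032),[.518,-.078,.032]); c=s.x
        print(n,fr,np.round(c,4),'world off from tcp',np.round(c[:2]-p[:2],4),'rms',np.sqrt(np.mean(s.fun**2)))
h=p[2]-.0574
fit([(390,191),(285,208),(510,208),(185,255),(590,250),(125,315),(655,305),(65,420),(720,420)],h+.038,'upper')
fit([(390,127),(290,140),(485,140),(215,180),(560,180),(158,235),(622,235)],h+.004,'lower')
fit([(395,72),(330,86),(470,84),(550,130),(600,190),(245,135),(208,185)],.094,'turret')
to([.5182,-.078,.17])
E
```

```text
upper True [ 0.5164 -0.0758  0.032 ] world off from tcp [-0.0004 -0.0002] rms 0.00010089781493271053
upper False [ 0.5164 -0.0758  0.032 ] world off from tcp [-0.0004 -0.0001] rms 0.00010147392019954677
lower True [ 0.5158 -0.0769  0.0328] world off from tcp [-0.001  -0.0012] rms 0.00013022439237287943
lower False [ 0.516 -0.076  0.032] world off from tcp [-0.0009 -0.0003] rms 0.00018482360365727307
turret True [ 0.5176 -0.076   0.0304] world off from tcp [ 0.0008 -0.0003] rms 0.00013397983270176266
turret False [ 0.5173 -0.078   0.032 ] world off from tcp [ 0.0004 -0.0023] rms 0.000411706865272612
clk 10.7 tool delta [-0.002   0.0017  0.0218] pos [ 0.5168 -0.0757  0.1918] yaw 1.414 tilt [ 0.    -0.004 -1.   ] j6 -0.131 F [ 0.11  0.04 -1.67] T [-0.005 -0.024  0.036] op 0.271
```

Call:
carry_out(increments=[[-0.001, 0.0015, 0, -0.1], [0, 0, 0, -0.13], [0, 0, 0, -0.13], [0, 0, 0, -0.1], [0, 0, 0, -0.05], [0, 0, 0, 0], [0, 0, 0, 0]])

```text
clock: 11.4
tool_pos: [0.5182, -0.077, 0.1917]
tool_rot: [0.001, 0.564, 0.826, -0.002]
force: [-0.3, 0.0, -2.1]
opening: 0.271
```

```bash
python3 -c "
from h import *
to([.519,-.0771,.175])"
```

```text
clk 11.4 tool delta [-0.0003  0.0007  0.0168] pos [ 0.5182 -0.077   0.1917] yaw 1.9431 tilt [ 0.    -0.004 -1.   ] j6 -0.662 F [-0.28  0.04 -2.1 ] T [-0.02  -0.032 -0.007] op 0.271
```

Call:
carry_out(increments=[[0, 0.0007, 0.006, 0], [0, 0, 0.005, 0], [0, 0, 0.003, 0], [0, 0, 0.001, 0], [0, 0, 0, 0]])

```text
clock: 11.9
tool_pos: [0.5186, -0.0767, 0.1748]
tool_rot: [0.001, 0.565, 0.825, -0.002]
force: [0.1, -0.3, -1.1]
opening: 0.276
```

```bash
python3 -c "
from h import *
to([.519,-.0771,.17])
f=grab_frame('wrist');save(f,'w12');f=grab_frame('scene');save(f,'s12')"
```

```text
clk 11.9 tool delta [-0.0005  0.0002  0.0048] pos [ 0.5186 -0.0767  0.1748] yaw 1.9401 tilt [-0.001 -0.004 -1.   ] j6 -0.658 F [ 0.12 -0.34 -1.14] T [ 0.054  0.008 -0.014] op 0.276
```

```bash
python3 -c "
import cv2
a=cv2.imread('pics/w12.png')[150:280,200:360];b=cv2.imread('pics/s12.png')[150:230,220:310]
a=cv2.resize(a,(640,520),interpolation=0); cv2.imwrite('pics/c12.png',a); cv2.imwrite('pics/c12s.png',cv2.resize(b,None,fx=7,fy=7))"
```

```text
(no output)
```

View pics/c12s.png

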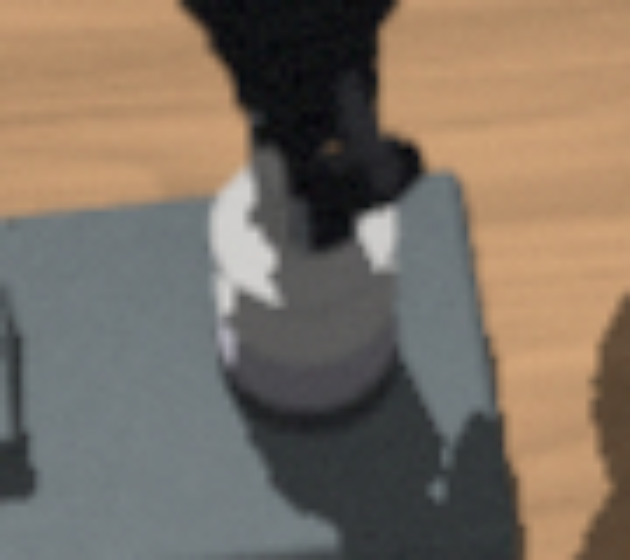

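Looks concentric in the scene view. I'm descending in small steps and watching the force.

Call:
carry_out(increments=[[-0.0004, 0, 0.001, 0], [0, 0, 0.001, 0], [0, 0, 0.001, 0]])

```text
clock: 12.3
tool_pos: [0.5193, -0.0772, 0.1725]
tool_rot: [0.002, 0.565, 0.825, -0.002]
force: [0.3, 1.0, -1.5]
opening: 0.271
```

Call:
carry_out(increments=[[0, 0, 0.001, 0], [0, 0, 0.001, 0]])

```text
clock: 12.5
tool_pos: [0.5193, -0.0773, 0.1704]
tool_rot: [0.002, 0.565, 0.825, -0.002]
force: [0.5, 0.2, -2.4]
opening: 0.273
```

Call:
carry_out(increments=[[0, 0, 0.001, 0], [0, 0, 0.001, 0], [0, 0, 0.001, 0]])

```text
clock: 12.8
tool_pos: [0.5193, -0.0773, 0.1671]
tool_rot: [0.002, 0.565, 0.825, -0.002]
force: [0.7, -0.2, -1.6]
opening: 0.271
```

Call:
carry_out(increments=[[0, 0, 0.001, 0], [0, 0, 0.001, 0]])

```text
clock: 13.0
tool_pos: [0.5193, -0.0773, 0.165]
tool_rot: [0.002, 0.565, 0.825, -0.002]
force: [-0.2, -0.0, 1.2]
opening: 0.271
```

Call:
carry_out(increments=[[0, 0, 0.001, 0], [0, 0, 0.001, 0]])

```text
clock: 13.2
tool_pos: [0.5191, -0.0774, 0.1633]
tool_rot: [0.002, 0.565, 0.825, -0.002]
force: [-1.6, -0.6, -0.6]
opening: 0.273
```

Call:
carry_out(increments=[[0, 0, 0.001, 0], [0, 0, 0.001, 0]])

```text
clock: 13.4
tool_pos: [0.5188, -0.0774, 0.1609]
tool_rot: [0.001, 0.565, 0.825, -0.002]
force: [-1.2, -0.6, -1.1]
opening: 0.273
```

Call:
carry_out(increments=[[0, 0, 0.001, 0], [0, 0, 0.001, 0]])

```text
clock: 13.6
tool_pos: [0.5188, -0.0774, 0.1585]
tool_rot: [0.001, 0.565, 0.825, -0.002]
force: [-0.4, 0.2, -1.3]
opening: 0.271
```

Call:
carry_out(increments=[[0, 0, 0.001, 0], [0, 0, 0.001, 0]])

```text
clock: 13.8
tool_pos: [0.5188, -0.0774, 0.1562]
tool_rot: [0.001, 0.565, 0.825, -0.002]
force: [-0.4, -0.5, -1.1]
opening: 0.271
```

The tang is in the drive. About 5 mm remains.

Call:
carry_out(increments=[[0, 0, 0.001, 0], [0, 0, 0.001, 0], [0, 0, 0.001, 0]])

```text
clock: 14.1
tool_pos: [0.5187, -0.0774, 0.1529]
tool_rot: [0.001, 0.565, 0.825, -0.002]
force: [-0.3, 0.1, -1.0]
opening: 0.274
```

Call:
carry_out(increments=[[0, 0, 0.001, 0], [0, 0, 0.0005, 0]])

```text
clock: 14.3
tool_pos: [0.5187, -0.0775, 0.1515]
tool_rot: [0.001, 0.565, 0.825, -0.002]
force: [-3.4, -0.0, 5.4]
opening: 0.272
```

Call:
carry_out(increments=[[0, 0, 0.0005, 0], [0, 0, 0, 0]])

```text
clock: 14.5
tool_pos: [0.5187, -0.0775, 0.1516]
tool_rot: [0.001, 0.565, 0.825, -0.002]
force: [-1.6, 0.3, -1.6]
opening: 0.275
```

Call:
carry_out(increments=[[0, 0, 0, 0], [0, 0, 0, 0], [0, 0, 0, 0], [0, 0, 0, 0], [0, 0, 0, 0], [0, 0, 0, 0], [0, 0, 0, 0], [0, 0, 0, 0]], jaw=0)

```text
clock: 15.3
tool_pos: [0.5201, -0.0776, 0.1517]
tool_rot: [0.003, 0.565, 0.825, -0.001]
force: [-0.8, -0.2, -0.9]
opening: 1.0
```

```bash
python3 - <<'E'
from h import *
f=grab_frame('scene'); save(f,'s13'); g=grab_frame('wrist'); save(g,'w13')
for q in ['spool','spool_grip','socket','clamp_tip']:
    for n,fr in (('s',f),('w',g)):
        for r in place_of(fr,q)[:3]:
            if abs(r['position'][1]+.14)<.15: print(n,q,r)
to([.519,-.0771,.25])
a=cv2.resize(cv2.imread('pics/s13.png')[150:230,190:310],None,fx=5,fy=5); b=cv2.imread('pics/w13.png')
cv2.imwrite('pics/c13.png',a)
E
```

```text
s spool {'position': [0.5162, -0.0812, 0.0936], 'p': 0.64}
w spool {'position': [0.5231, -0.079, 0.0931], 'p': 0.91}
s spool_grip {'position': [0.5165, -0.081, 0.1548], 'p': 0.75}
w spool_grip {'position': [0.5171, -0.0751, 0.1574], 'p': 0.91}
s socket {'position': [0.5137, -0.0772, 0.0926], 'p': 0.6}
w socket {'position': [0.516, -0.0786, 0.1561], 'p': 0.15}
s clamp_tip {'position': [0.4857, -0.2073, 0.1638], 'p': 0.73}
s clamp_tip {'position': [0.5194, -0.0795, 0.0835], 'p': 0.43}
clk 15.8 tool delta [ 0.0002 -0.0007 -0.0983] pos [ 0.5201 -0.0775  0.1517] yaw 1.94 tilt [ 0.003 -0.005 -1.   ] j6 -0.658 F [ 0.21 -0.14  0.04] T [ 0.036  0.007 -0.002] op 0.998
```

View pics/c13.png

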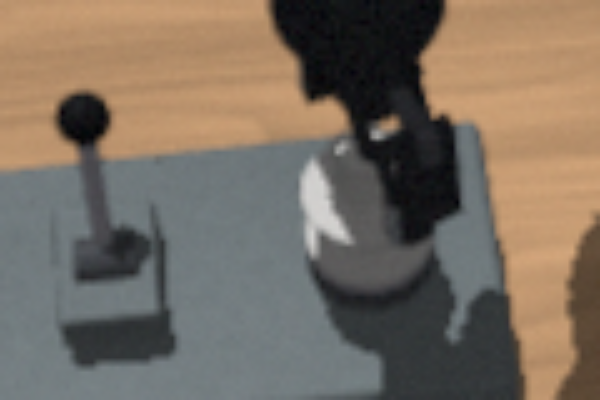

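View pics/w13.png

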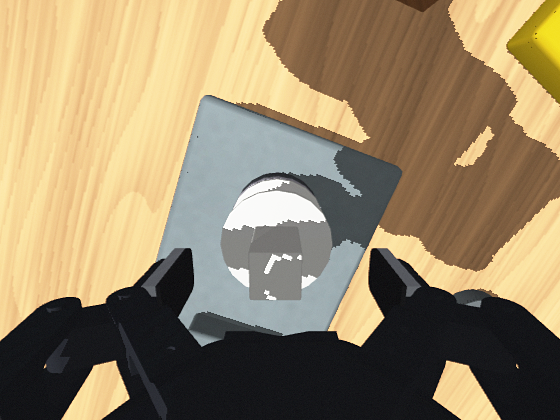

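Call:
carry_out(increments=[[0, 0, -0.005, 0], [0, 0, -0.012, 0], [0, 0, -0.016, 0], [0, 0, -0.018, 0], [0, 0, -0.018, 0], [0, 0, -0.015, 0], [0, 0, -0.006, 0], [0, 0, 0, 0]])

```text
clock: 16.6
tool_pos: [0.5201, -0.0771, 0.2509]
tool_rot: [0.005, 0.565, 0.825, -0.001]
force: [-0.3, -0.6, -0.6]
opening: 0.998
```

Call:
carry_out(increments=[[0, 0, 0, 0.1], [0, 0, 0, 0.13], [0, 0, 0, 0.1], [0, 0, 0, 0.04], [0, 0, 0, 0], [0, 0, 0, 0], [0, 0, 0, 0]], jaw=255)

```text
clock: 17.3
tool_pos: [0.5184, -0.0766, 0.248]
tool_rot: [0.002, 0.712, 0.702, -0.001]
force: [-0.0, 0.2, 0.1]
opening: 0.002
```

```bash
python3 - <<'E'
from h import *
f=grab_frame('scene'); save(f,'s14'); g=grab_frame('wrist'); save(g,'w14'); h=grab_frame('top')
for q in ['spool','spool_grip','clamp_tip','winder']:
    for n,fr in (('s',f),('w',g),('t',h)):
        for r in place_of(fr,q)[:3]:
            if abs(r['position'][1]+.14)<.15: print(n,q,r,proj(fr,r['position']))
to([.44,-.207,.25])
E
```

```text
s spool {'position': [0.5175, -0.0798, 0.0911], 'p': 0.78} [263.4 196.6]
w spool {'position': [0.5203, -0.0782, 0.0939], 'p': 0.8} [282.1 194.2]
t spool {'position': [0.5191, -0.0825, 0.0917], 'p': 0.59} [298.3 227.8]
s spool_grip {'position': [0.5173, -0.0818, 0.1563], 'p': 0.72} [261.5 181.5]
w spool_grip {'position': [0.5195, -0.0811, 0.1579], 'p': 0.84} [281.8 216. ]
w spool_grip {'position': [0.7676, -0.1333, -0.0037], 'p': 0.58} [460.9 214.4]
s clamp_tip {'position': [0.4852, -0.207, 0.1607], 'p': 0.53} [207.7 174.1]
t clamp_tip {'position': [0.4821, -0.2073, 0.1603], 'p': 0.63} [349.2 241.9]
s winder {'position': [0.518, -0.1417, 0.0], 'p': 0.86} [241.3 217.7]
w winder {'position': [0.5165, -0.1389, 0.0023], 'p': 0.63} [279.4 222.1]
w winder {'position': [0.7687, -0.1344, -0.0028], 'p': 0.59} [461.9 215.3]
t winder {'position': [0.5178, -0.1447, -0.003], 'p': 0.96} [318.8 230.6]
clk 18.05 tool delta [-0.1314 -0.0767 -0.0012] pos [ 0.5185 -0.0767  0.2483] yaw 1.5565 tilt [ 0.002 -0.005 -1.   ] j6 -0.275 F [ 0.48 -0.3  -0.41] T [ 0.013  0.024 -0.025] op 0.007
```

View pics/w14.png

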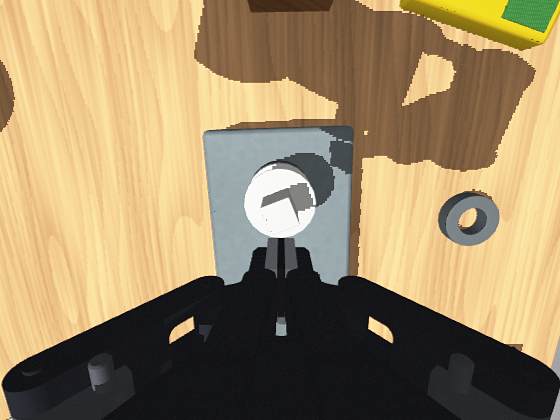

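View pics/s14.png

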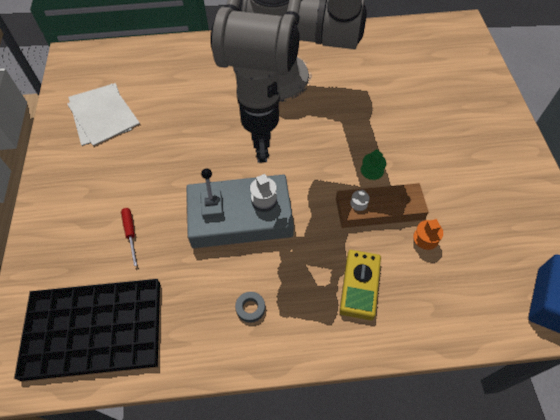

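Call:
carry_out(increments=[[-0.02, -0.012, 0, 0], [-0.03, -0.018, 0, 0], [-0.03, -0.018, 0, 0], [-0.03, -0.018, 0, 0], [-0.02, -0.011, 0, 0], [0, 0, 0, 0], [0, 0, 0, 0]])

```text
clock: 18.75
tool_pos: [0.4376, -0.2093, 0.2487]
tool_rot: [0.003, 0.711, 0.703, -0.0]
force: [0.9, -0.3, -1.3]
opening: 0.0
```

```bash
python3 - <<'E'
from h import *
to([.438,-.207,.155])
E
```

```text
clk 18.75 tool delta [ 0.0027 -0.      0.0937] pos [ 0.4376 -0.2093  0.2487] yaw 1.5587 tilt [ 0.004 -0.005 -1.   ] j6 -0.59 F [ 0.88 -0.28 -1.28] T [0.023 0.025 0.019] op 0.0
```

Call:
carry_out(increments=[[0.002, 0, 0.01, 0], [0, 0, 0.018, 0], [0, 0, 0.018, 0], [0, 0, 0.018, 0], [0, 0, 0.014, 0], [0, 0, 0.008, 0], [0, 0, 0.003, 0], [0, 0, 0, 0]])

```text
clock: 19.55
tool_pos: [0.4411, -0.1995, 0.153]
tool_rot: [0.002, 0.708, 0.706, 0.0]
force: [-0.2, 0.4, 0.6]
opening: -0.0
```

```bash
python3 - <<'E'
from h import *
to([.46,-.208,.15])
f=grab_frame('scene'); save(f,'s15'); 
cv2.imwrite('pics/c15.png',cv2.resize(cv2.imread('pics/s15.png')[130:240,150:310],None,fx=5,fy=5))
E
```

```text
clk 19.55 tool delta [-0.0084  0.0189  0.0031] pos [ 0.4411 -0.1995  0.153 ] yaw 1.5685 tilt [ 0.003 -0.002 -1.   ] j6 -0.581 F [-0.17  0.39  0.61] T [ 0.027 -0.007 -0.024] op -0.0
```

View pics/c15.png

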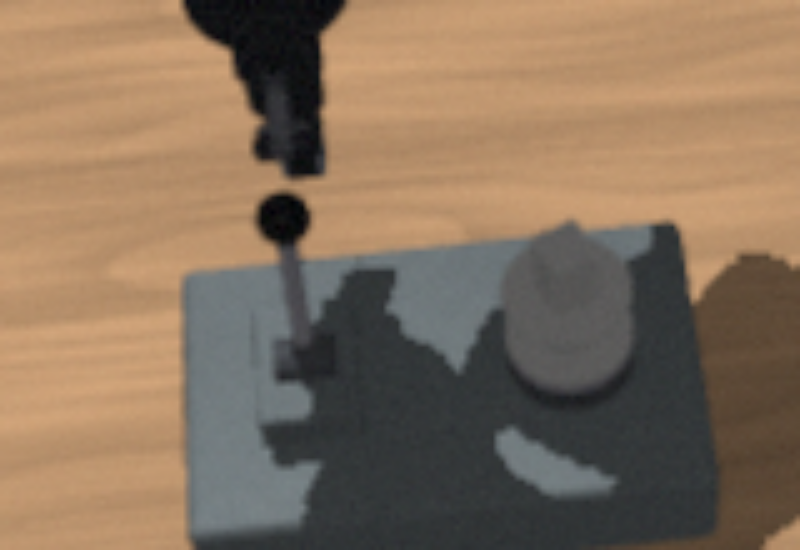

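Call:
carry_out(increments=[[-0.0045, 0.003, 0, 0], [-0.004, 0.004, 0, 0], [0, 0.006, 0.001, 0], [0, 0.006, 0.001, 0], [0, 0.006, 0, 0], [0, 0.006, 0, 0]])

```text
clock: 20.2
tool_pos: [0.4752, -0.21, 0.1537]
tool_rot: [0.004, 0.708, 0.706, 0.001]
force: [-0.9, 0.4, 1.4]
opening: -0.001
```

```bash
python3 - <<'E'
from h import *
to([.53,-.208,.152])
f=grab_frame('scene'); save(f,'s16'); 
cv2.imwrite('pics/c16.png',cv2.resize(cv2.imread('pics/s16.png')[130:240,150:310],None,fx=5,fy=5))
E
```

```text
clk 20.2 tool delta [0.0022 0.0548 0.0021] pos [ 0.4752 -0.21    0.1537] yaw 1.5675 tilt [ 0.007 -0.005 -1.   ] j6 -0.56 F [-0.9   0.35  1.43] T [ 0.017  0.168 -0.009] op -0.001
```

View pics/c16.png

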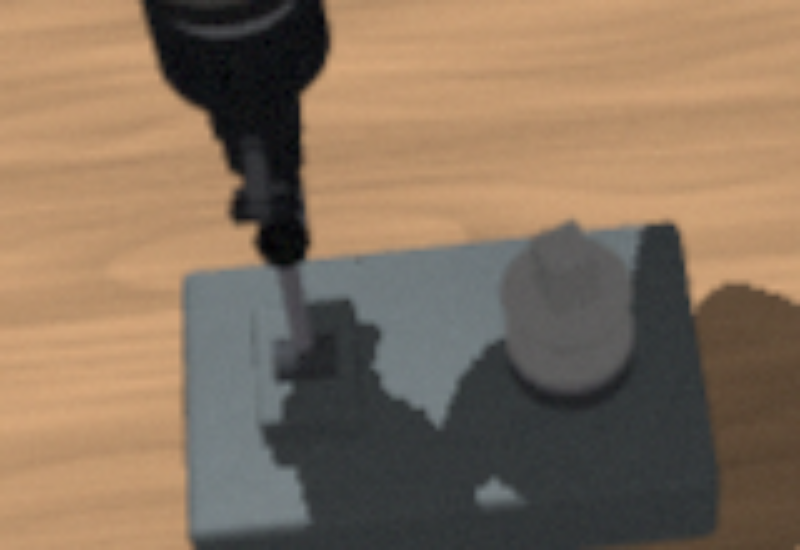

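Contact is made at the knob and it is starting to move. I'll keep pushing.

Call:
carry_out(increments=[[0.001, 0.006, 0.001, 0], [0, 0.006, 0.001, 0], [0, 0.006, 0.001, 0], [0, 0.006, 0, 0], [0, 0.006, 0, 0]])

```text
clock: 20.75
tool_pos: [0.5085, -0.2087, 0.1505]
tool_rot: [0.004, 0.708, 0.706, 0.001]
force: [0.1, 0.3, 1.6]
opening: -0.001
```

```bash
python3 - <<'E'
from h import *
to([.53,-.208,.152])
f=grab_frame('scene'); save(f,'s17'); 
cv2.imwrite('pics/c17.png',cv2.resize(cv2.imread('pics/s17.png')[130:240,150:310],None,fx=5,fy=5))
E
```

```text
clk 20.75 tool delta [ 0.0008  0.0215 -0.0014] pos [ 0.5085 -0.2087  0.1505] yaw 1.5679 tilt [ 0.007 -0.005 -1.   ] j6 -0.525 F [0.09 0.34 1.62] T [ 0.016  0.134 -0.029] op -0.001
```

View pics/c17.png

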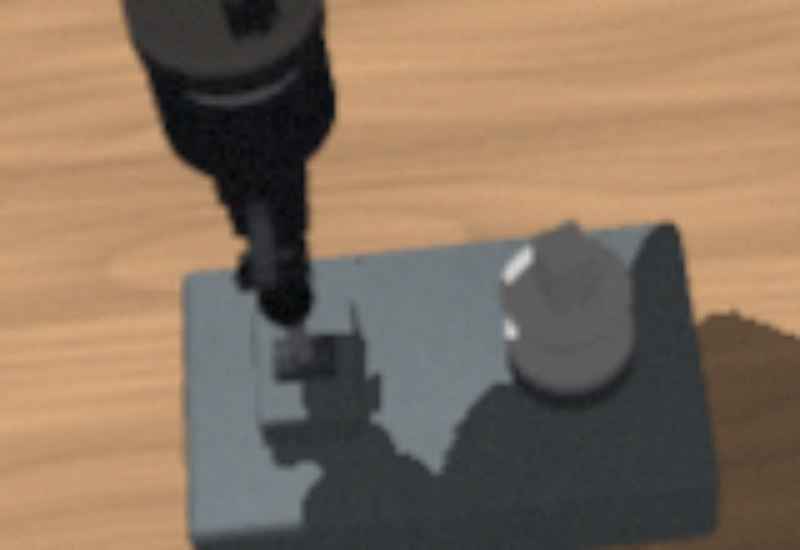

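Call:
carry_out(increments=[[0, 0.006, 0, 0], [0, 0.006, 0, 0], [0, 0.006, 0, 0], [0, 0.005, 0, 0]])

```text
clock: 21.2
tool_pos: [0.5322, -0.2086, 0.1499]
tool_rot: [0.003, 0.708, 0.706, -0.0]
force: [-18.4, -2.4, 8.9]
opening: 0.002
```

Call:
carry_out(increments=[[0, 0.003, 0, 0], [0, 0.003, 0, 0]])

```text
clock: 21.4
tool_pos: [0.5319, -0.2087, 0.15]
tool_rot: [-0.004, 0.708, 0.706, -0.006]
force: [-17.2, -0.6, 10.1]
opening: -0.0
```

```bash
python3 - <<'E'
from h import *
to([.55,-.208,.152])
f=grab_frame('scene'); save(f,'s18'); 
for r in place_of(f,'clamp_tip')[:2]: print(r)
cv2.imwrite('pics/c18.png',cv2.resize(cv2.imread('pics/s18.png')[130:240,150:310],None,fx=5,fy=5))
E
```

```text
clk 21.4 tool delta [ 0.0007  0.018  -0.0022] pos [ 0.5319 -0.2087  0.15  ] yaw 1.5691 tilt [-0.014 -0.003 -1.   ] j6 -0.497 F [-17.19  -0.61  10.13] T [-0.052  2.439  0.008] op -0.0
{'position': [0.5602, -0.2088, 0.1615], 'p': 0.58}
```

View pics/c18.png

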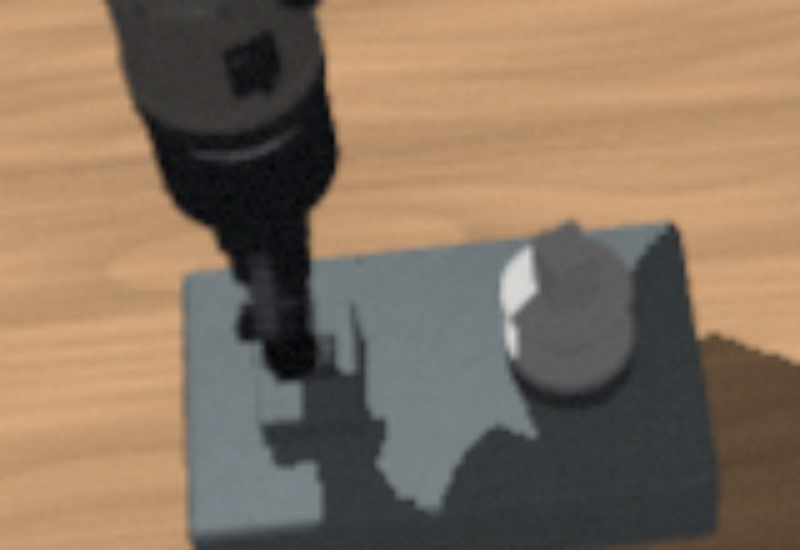

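The lever is at its end stop: the force rose to 18 N and the tip mirrored from x≈0.484 to 0.560. Backing off and up.

Call:
carry_out(increments=[[0, -0.008, 0, 0], [0, -0.015, 0, 0], [0, -0.02, 0, 0], [0, -0.02, -0.005, 0], [0, -0.015, -0.02, 0], [0, 0, -0.03, 0], [0, 0, -0.03, 0], [0, 0, -0.02, 0], [0, 0, 0, 0], [0, 0, 0, 0]])

```text
clock: 22.5
tool_pos: [0.4541, -0.2086, 0.2603]
tool_rot: [-0.001, 0.708, 0.706, -0.004]
force: [0.0, -0.2, -0.8]
opening: -0.004
```

```bash
python3 - <<'E'
from h import *
to([.45,-.208,.25])
f=grab_frame('scene'); save(f,'s19'); g=grab_frame('top')
for n,fr in (('s',f),('t',g)):
  for q in ['clamp_tip','spool','spool_grip','small_spool']:
    for r in place_of(fr,q)[:3]: print(n,q,r)
cv2.imwrite('pics/c19.png',cv2.resize(cv2.imread('pics/s19.png')[130:250,150:450],None,fx=2.6,fy=2.6))
E
```

```text
clk 22.5 tool delta [ 0.0006 -0.004   0.0103] pos [ 0.4541 -0.2086  0.2603] yaw 1.5681 tilt [-0.007 -0.005 -1.   ] j6 -0.575 F [ 0.02 -0.16 -0.79] T [0.019 0.022 0.007] op -0.004
s clamp_tip {'position': [0.5176, -0.0812, 0.0852], 'p': 0.63}
s clamp_tip {'position': [0.5125, -0.0778, 0.0923], 'p': 0.58}
s clamp_tip {'position': [0.5601, -0.2076, 0.1605], 'p': 0.44}
s spool {'position': [0.6414, 0.3149, 0.0227], 'p': 0.97}
s spool {'position': [0.4141, 0.2273, 0.0182], 'p': 0.96}
s spool {'position': [0.5161, -0.0797, 0.0919], 'p': 0.82}
s spool_grip {'position': [0.4189, 0.223, 0.0829], 'p': 0.96}
s spool_grip {'position': [0.5177, -0.0821, 0.1534], 'p': 0.83}
s spool_grip {'position': [0.6377, 0.3165, 0.0816], 'p': 0.64}
s small_spool {'position': [0.5258, 0.1636, 0.0429], 'p': 0.66}
t clamp_tip {'position': [0.552, -0.2071, 0.1623], 'p': 0.43}
t spool {'position': [0.638, 0.3133, 0.023], 'p': 0.89}
t spool {'position': [0.4213, 0.2228, 0.0195], 'p': 0.85}
t spool {'position': [0.5192, -0.0829, 0.0941], 'p': 0.79}
t spool_grip {'position': [0.4193, 0.2241, 0.082], 'p': 0.95}
t spool_grip {'position': [0.517, -0.0765, 0.158], 'p': 0.7}
t spool_grip {'position': [0.5472, -0.4302, 0.0011], 'p': 0.53}
t small_spool {'position': [0.5208, -0.144, -0.0035], 'p': 0.48}
```

View pics/c19.png

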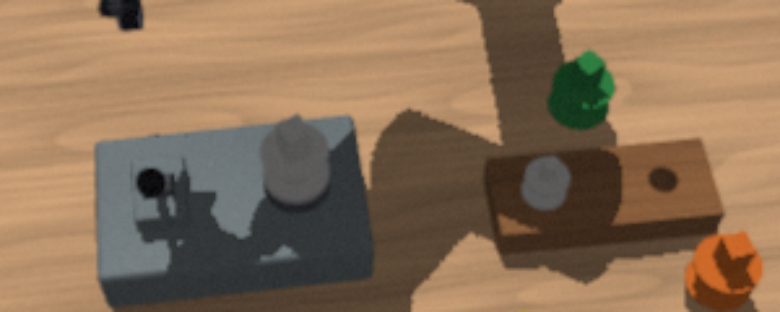

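The spool is seated, the lever is over, the small spool is in its well and the arm is clear. Handing in.

```bash
python3 -c "
from workcell import hand_in
print(hand_in())"
```

```text
the job is handed in; nothing more can be done
None
```

The large white spool is seated fully in the winder's drive, and the clamp lever is thrown all the way over. I handed in at about 22.6 s; no verdict is reported.

**Fitting the spool:**
- I did not turn the spool under pressure. The wrist picture showed the square drive hole through the bore, so I turned the spool to about 1.94 rad before lowering it.
- It dropped in on the first descent. Contact came at TCP z 0.1515, where 0.1514 was expected for flush, with about 5 N.

**Clamp lever:** I pushed it with closed fingers until it met its stop, at about 18 N, then backed off and raised the arm clear.

**Last checks:**
- **Spool:** the networks put its origin at z 0.092–0.094, against the turret top at 0.094. It read 2–5 mm off my socket estimate of (0.518, -0.078), close to the networks' own 4 mm error.
- **Lever:** the tip moved from x ≈ 0.484 to 0.560 in the scene view and 0.552 in the top view, at the same height, so it is fully over.
- **Small spool:** it is within about 2 mm of its start in the scene view.
- **Other things:** I brought the arm near none of the bystanders, and the force on the tool was about 0 at the end. I did not measure the ring core, multimeter or screwdriver again.
- **Disagreements:** some network reports were plainly wrong and I set them aside against the pictures. Examples are `clamp_tip` on the turret and `small_spool` on the winder in the top view.

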